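Cam-lock a lamp optic into its three-point mount

ROBOT

A 6-joint arm with a two-finger parallel gripper is mounted at the origin on the work surface. World frame = base frame: x ahead of the robot, y to its left, z up, the work surface at z = 0. Lengths are in m, angles in rad, forces in N, time in s.
With the tool pointing down it reaches from about 0.275 to 0.775 m from the base axis. Payload 14.6 kg.
Tool frame: the origin (TCP) lies at the very end of the fingers, on their centre line; the grasp point (between the pads) lies 19 mm behind it (ctrl.tcp_to_grasp is the distance from the TCP to the grasp point, in m); z points along the fingers, y is the line along which they close (so a half turn about z gives the same grasp; the last joint's range is limited). The gripper opens to 85 mm and grips with 20 to 120 N. Pads are 22 mm wide; open, the fingers measure 114 mm over their backs; the gripper's body (76 mm by 85 mm) begins 54 mm behind the grasp point. The pads swing forward as they close: fully open they stand 13 mm farther back than shut.
Start: joints at [-1.439, 0.263, -0.048, 1.259, 0, 1.415], TCP at [0.149, -0.504, 0.231] pointing down, gripper open.
Joint ranges: [-2.65, 2.65], [-0.89, 1.7], [-1.18, 1.37], [-2.13, 2.11], [-1.35, 1.29], [-3.14, 3.14]. Speed limits (rad/s): [1.89, 1.89, 2.57, 2.79, 3.14, 3.14].

INTERFACE

Orientations are given as a unit quaternion [x, y, z, w].
In Python, from workcell import ctrl, viewer, models gives the robot as it stands.
- The arm moves only by the tool play_rows, never from a script. Its argument "targets" is a list of rows, each a list of 3 entries, a list of its own where there are three numbers: the shift along the tool's x, y, z scaled (see below), then the turn, a rotation vector about the tool's x, y, z scaled (see below), then the opening, from 0 (shut) to 1 (fully open). A call has 1 to 20 rows; each row is the pose to reach, as a shift and turn from the pose commanded when the call began, along the tool's axes at that moment; what a row does not reach only later rows make up. The controller multiplies each number of a shift by 100 cm and each number of a turn by pi/4 rad. A row lasts 1/12 s, in which the tool goes at most 41.7 mm and 7.16 degrees, less where a joint would pass 70% of its speed; a pose out of reach is approached as far as the arm can. A call with a number of a shift or a turn outside -1 to 1 is refused whole. A call with a gripper value outside its range is refused whole. The fingers move at their own pace and stop on an object; "force" is the grip in N (left out, the last holds). Time passes only in rows, so rows that repeat a pose let the fingers close. It gives the time, the measured TCP pose, the force, the opening and the grip force at its end, in the units of the state.
- ctrl.sense(): the state, without advancing time (a new reading comes with each control period).
- viewer.camera(name): name is "side" or "top" or "wrist"; returns (picture, depth): 420x560x3 uint8, red, green, blue; 420x560 float32, m along the optical axis (not along the pixel's ray), 0 where there is no reading.
- viewer.camera_info(name): a dict with "mtx" (3x3 intrinsics, pixels), "k1" (the pictures are not rectified: a ray, as slopes to the right and down, at radius r is drawn at 1 + k1 r^2 times it, then the intrinsics apply), "R" (3x3) and "t" (3): a world point X has camera coordinates R X + t. Camera axes: x right, y down, z forward; pixel columns grow to the right and rows downward; lengths in m; the calibration is good to about 2 mm. A picture is of the moment at which its call begins: read the wrist's pose just before it. camera_info takes no time and is no camera call; for the wrist camera it gives the pose at the moment of the call.
- ctrl.sign_off(): hands the job in; it is judged then, once.
Trained networks look in the newest picture that a camera, given by its name, has taken for a name from the list of things; names that differ only in an ending like _2 or _b are one class to them, and where a whole thing is asked for, a point or a joint stands for the part that bears it (a point fixed in the world has none). Each returns a list of dicts, best first, with "confidence" (0 to 1); they miss things now and then, are a little off and sometimes report something else, mostly with a low value. They report only what shows in the picture. A call takes as long as a camera call. They do not tell look-alikes from the thing itself.
- models.search_frame(camera, name): "rect" ([centre column, centre row, width, height] in pixels, round what is visible of it).
- models.outline_of(camera, name): "pixels" (420x560 bool, what is visible of it) and "rect" ([centre column, centre row, width, height] in pixels, round what is visible of it).
The state is a dict: "clock": time; "joint_positions": joint angles; "dq": joint speeds; "joint_efforts": joint torques, N m; "position": TCP position; "orientation": TCP orientation; "ft_force": force on the tool from outside, world axes, zero at the start; "wrist_torque": the same for the moment, N m; "finger_gap": opening from 0.0 (shut) to 1.0 (fully open); "gripper_force": force on a finger pad.
Only numpy, scipy, OpenCV 4.12 (cv2) and the standard library are available. Lean on these libraries where they do the work, as an engineer would, in place of code of your own. Each camera call takes 0.05 s, during which the arm holds its last target. There are 200 camera calls.

TASK

Fit the lamp optic that has the draw bolt into the three-point mount: set it down on the three seats with its bolt towards the cam lock, push it in till it meets the spring seals, then turn the cam clockwise half a turn, until the hook has drawn the bolt fully tight and the optic bears on all seats and both seals. Leave the spare optic and the other things on the bench where they are.

Things in the scene. Friction and masses are not known exactly. Their poses are not given: they have to be found in the camera images.
- optic_mid (a point): Lamp optic to fit, loose, 0.45 kg: black frame, flange 120 (x) x 70 (y) x 8 mm at the bottom, on it a body 120 x 48 x 30 mm with three square windows on top; 38 mm high. Grip it across the 48 mm body. This point: the frame's centre, 19 mm above its underside; x along the bolt, z up. From its +x end a steel draw bolt, 10 mm thick, sticks out, axis 18 mm above the underside.
- bolt_pin (a point): Upright steel pin, 10 mm thick, at the draw bolt's end; the cam's hook pulls on it. Its axis is 108 mm along x from the frame's centre (48 mm beyond the frame's end). It spans 13 to 35 mm above the optic's underside; this point is on its axis, 30 mm above the underside.
- mount: Three-point mount fixed to the bench: grey plate 262 x 104 x 10 mm. Origin on the bench under it, 6 mm short of its middle; +x = way the optic is drawn, to the cam (axis at x 85, y 0 mm). Cheeks with inner faces at y +-38.5 mm (x -85 to -15, flared at the top, 34 mm high) leave the flange 3.5 mm each side. Seal posts at x 23 to 43, y +-8 to +-26 mm, 60 mm high, flank the bolt's path.
- nest (a point): Where optic_mid is when drawn fully tight: mount x -43, y 0, 41 mm above the bench (underside at 22 mm). Axes as the mount's. The optic first meets the seals 4 mm short of this. Lower it in from above about 17 mm short (its pin then comes down in the cam's open side) and push it along +x till the seals are felt.
- seat_left: Front left domed steel seat at mount x = -12, y = 24 mm, 14 mm thick; its origin is at its foot, 10 mm above the bench, its top 22 mm above the bench
- seat_right: Front right domed seat, like the left one, at mount x = -12, y = -24 mm
- seat_rear: Rear domed seat, like the others, at mount x = -83, y = 0 mm
- seal_left (a joint): How far (m) the left spring-loaded rubber seal plunger is pressed in, 0 to 0.006; 1500 N/m, so about 6 N when 4 mm in. 14 mm across, it meets the optic's end face 52 mm above the bench at mount y = 17 mm. 4 mm in when drawn fully tight
- seal_right (a joint): The same for the right seal, at mount y = -17 mm
- cam_grip (a point): Bar grip on the steel cam disc, 60 mm long (this frame's x), 14 mm wide (y), 68 to 102 mm above the bench; this point is on the cam's upright axis, 90 mm above the bench. The frame turns with the cam; at joint 0 its x is the mount's x. Under the disc (60 to 68 mm high) hangs the hook, a spiral wall 48 to 60 mm above the bench, open on one side.
- cam (a joint): Cam angle, rad, growing clockwise seen from above: 0 open (start 0 to 0.35, open side to the optic), stop at 3.3, regrasps needed. Takes up to 0.4 N m, stays where left. The hook's nose (inner radius 32 mm) catches the pin only if the pin's centre is within 26 mm of the cam axis (24 mm at the seals' first touch), else it jams or shoves it out; from 2.8 it holds the pin at 20 mm.
- plain_optic: the optic's twin without a bolt: same black frame and three windows, 120 x 70 x 38 mm, no bolt (a spare; not wanted). Origin under its centre
- remote: white remote control, 150 x 46 x 20 mm, a bystander; origin under its centre
- driver: black electric screwdriver lying down, about 225 mm long and 36 mm thick, a bystander; origin near the middle of its length, on the bench
- cover: clear open lens cover, 110 x 80 x 22 mm, a bystander; origin under its centre
- carton: open cardboard box, 120 x 90 x 60 mm, a bystander; origin under its centre
- reflector: round aluminium reflector cup, 84 mm across, 34 mm high, a bystander; origin under its centre
- flux: white bottle, 56 mm across, 120 mm high, a bystander; origin under its centre
Things that resemble listed ones, but are neither listed nor needed, are in the scene too. What is shaped like the part that bears optic_mid but blue or turquoise is not meant.

How it is judged:
By the outcome, as a careful person would: the job done as asked, in the order asked, and still so for the second after the job is handed in, with the robot touching nothing.
It also fails if it takes over 67 s, if anything falls off the work surface, if the arm or the gripper's body presses on something with over 40 N, if the wrist force passes 120 N, or if a joint passes its speed limit or range.

## Working session

There is one attempt and no reset: what is moved stays moved. The work goes in short steps, Python scripts to look and compute and a tool call to move; the robot and the scene stay as the last step left them, time stands still between calls to the robot, and variables do not carry over. Pictures are saved under pics/ and viewed, at most 13 in all, crops included, and the job is handed in when it is done.

Besides the shell and the picture viewer there is one more tool, called after "Request:" by a JSON object that holds its "api" and its "payload", one argument or row to a line. play_rows: Moves the arm, as the interface text tells. Its arguments: {"type":"object","properties":{"targets":{"type":"array","items":{"type":"array"}},"force":{"type":"number"}},"required":["targets"]}

```bash
ls; mkdir -p pics; cat > h.py <<'E'
import numpy as np, cv2
from workcell import ctrl, viewer, models
from scipy.spatial.transform import Rotation as Ro
def shot(cam,fn=None):
    info=viewer.camera_info(cam); p,d=viewer.camera(cam)
    if fn: cv2.imwrite('pics/'+fn,cv2.cvtColor(p,cv2.COLOR_RGB2BGR))
    return p,d,info
def world(info,uv,z):
    # pixel + depth -> world
    uv=np.atleast_2d(np.array(uv,float)); z=np.atleast_1d(z)
    K=info['mtx'];k1=info['k1']
    n=cv2.undistortPoints(uv.reshape(-1,1,2),np.array(K,float),np.array([k1,0,0,0.])).reshape(-1,2)
    c=np.c_[n*z[:,None],z]
    return (c-np.array(info['t']))@np.array(info['R'])
def atz(info,uv,h):
    # pixel ray -> plane z=h
    a=world(info,uv,np.ones(len(np.atleast_2d(uv)))); R=np.array(info['R']);o=-R.T@np.array(info['t'])
    d=a-o; return o+d*((h-o[2])/d[:,2])[:,None]
def cloud(d,info):
    v,u=np.mgrid[0:d.shape[0],0:d.shape[1]]
    P=world(info,np.c_[u.ravel(),v.ravel()],d.ravel()).reshape(*d.shape,3); P[d==0]=np.nan; return P
def pix(info,X):
    R=np.array(info['R']); rv=cv2.Rodrigues(R)[0]
    return cv2.projectPoints(np.atleast_2d(np.array(X,float)),rv,np.array(info['t'],float),np.array(info['mtx'],float),np.array([info['k1'],0,0,0.]))[0].reshape(-1,2)
E
python3 - <<'E'
from h import *
np.set_printoptions(precision=3,suppress=True)
s=ctrl.sense();print(s['position'],s['orientation'],s['clock'])
for c in ['top','side']:
    p,d,i=shot(c,c+'0.png'); print(c,i['mtx'],i['k1'],-np.array(i['R']).T@i['t'])
    P=cloud(d,i)
    for n in ['optic_mid','bolt_pin','mount','cam_grip','plain_optic','seat_rear','seal_left','seat_left','carton','driver']:
        for r in models.search_frame(c,n)[:4]:
            u,v=[int(round(x)) for x in r['rect'][:2]]
            print(c,n,round(r['confidence'],2),np.round(r['rect']),P[min(v,419),min(u,559)])
E
```

```text
pics
[ 0.148 -0.503  0.231] [ 0.99   0.143  0.    -0.001] 0.0
top [[409.225   0.    279.041]
 [  0.    409.225 211.448]
 [  0.      0.      1.   ]] -0.08412264699267173 [ 0.361 -0.021  1.289]
top optic_mid 0.85 [328. 206.  29.  56.] [ 0.589 -0.177  0.041]
top optic_mid 0.7 [201. 282.  50.  41.] [0.359 0.214 0.039]
top optic_mid 0.22 [200. 216.  21.  16.] [0.552 0.209 0.102]
top bolt_pin 0.95 [197. 284.  57.  39.] [0.353 0.225 0.043]
top bolt_pin 0.79 [332. 208.  30.  54.] [ 0.583 -0.189  0.04 ]
top bolt_pin 0.65 [413. 281.  51.  40.] [ 0.354 -0.43   0.041]
top bolt_pin 0.26 [227. 220.  82.  39.] [0.552 0.14  0.012]
top mount 0.88 [227. 218.  82.  38.] [0.559 0.14  0.011]
top mount 0.28 [329. 208.  27.  56.] [ 0.582 -0.18   0.041]
top cam_grip 0.5 [200. 216.  21.  14.] [0.552 0.209 0.102]
top plain_optic 0.93 [370. 221.  22.  41.] [ 0.54  -0.306  0.04 ]
top seat_left 0.65 [317. 156.  58.  12.] [ 0.751 -0.147  0.038]
top carton 0.66 [132. 252.  46.  48.] [0.454 0.443 0.003]
top driver 0.6 [318. 156.  59.  13.] [ 0.753 -0.151  0.032]
side [[413.338   0.    273.917]
 [  0.    413.338 208
[... 494 characters left out ...]
.] [0.559 0.154 0.032]
side mount 0.71 [337. 205.  24.  29.] [0.754 0.083 0.021]
side cam_grip 0.56 [262. 169.  16.  20.] [0.552 0.191 0.096]
side cam_grip 0.51 [205. 234.  32.  24.] [0.378 0.012 0.002]
side plain_optic 0.57 [296. 315.  66.  37.] [ 0.544 -0.343  0.037]
side plain_optic 0.44 [298. 274.  74.  36.] [ 0.578 -0.203  0.02 ]
side plain_optic 0.43 [225. 162.  41.  27.] [0.454 0.391 0.037]
side seal_left 0.22 [225. 160.  41.  28.] [0.454 0.383 0.047]
side carton 0.81 [223. 160.  38.  30.] [0.447 0.389 0.045]
side carton 0.6 [205. 232.  32.  21.] [0.378 0.019 0.004]
side driver 0.88 [372. 253.  42.  59.] [ 0.761 -0.171  0.034]
side driver 0.47 [262. 170.  16.  23.] [0.552 0.19  0.093]
```

```bash
python3 -c "
import cv2
a=cv2.imread('pics/top0.png');cv2.imwrite('pics/top0b.png',cv2.resize(a[120:340,90:470],(798,462),interpolation=cv2.INTER_CUBIC))"
```

```text
(no output)
```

View pics/top0b.png

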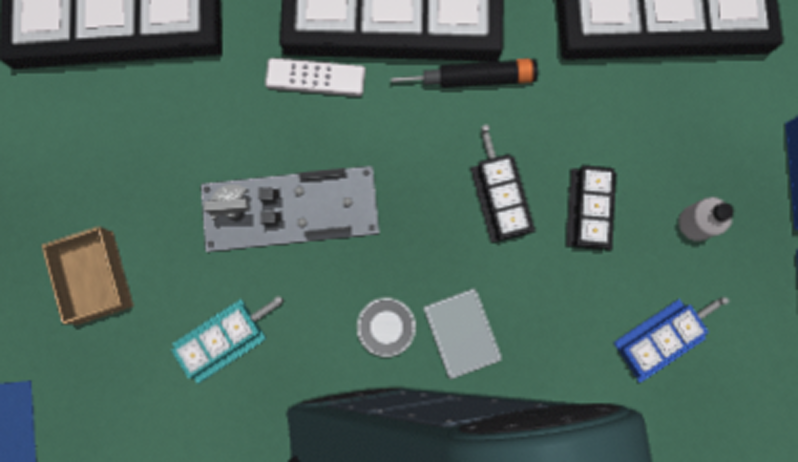

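Candidates in the top picture: black optic with bolt (328,206), plain black twin (370,221), turquoise (201,282), blue (413,281). I choose the black one with the bolt. Its crop already shows the bolt pointing up at (320,182); the mount's cam is at its left end.

```bash
cat >> h.py <<'E'
def fit(P,mask):
    q=P[mask][:,:2]; r=cv2.minAreaRect((q*1000).astype(np.float32)); return r,len(q),np.nanmedian(P[mask][:,2])
E
python3 - <<'E'
from h import *
np.set_printoptions(precision=4,suppress=True)
p,d,i=shot('top'); P=cloud(d,i); X,Y,Z=P[...,0],P[...,1],P[...,2]
near=lambda x,y,r:np.hypot(X-x,Y-y)<r
print('bench z',np.nanmedian(Z[near(.45,-.1,.03)]))
print('optic body',fit(P,near(.58,-.18,.075)&(Z>.033)&(Z<.05)))
print('optic all',fit(P,near(.58,-.18,.075)&(Z>.006)&(Z<.05)))
m=near(.69,-.16,.05)&(Z>.018); print('pin',P[m])
print('plate',fit(P,near(.56,.14,.16)&(Z>.006)&(Z<.12)))
print('grip',fit(P,near(.55,.2,.06)&(Z>.09)&(Z<.115)))
print('posts',fit(P,near(.55,.15,.05)&(Z>.052)&(Z<.066)))
m=near(.55,.1,.1)&(Z>.017)&(Z<.05)
n,l,st,c=cv2.connectedComponentsWithStats(m.astype(np.uint8))
for k in range(1,n):
    if st[k,4]>3: print(k,st[k,4],P[l==k].mean(0),P[l==k].max(0)[2])
cr=cv2.resize(cv2.cvtColor(p,cv2.COLOR_RGB2BGR)[165:260,160:350],(800,400),interpolation=cv2.INTER_CUBIC); cv2.imwrite('pics/crop1.png',cr)
E
```

```text
bench z 0.00067335748485282
optic body (((567.0933837890625, -181.7313232421875), (120.45812225341797, 48.62528991699219), 13.993206024169922), 579, np.float64(0.04063968957024192))
optic all (((578.4679565429688, -183.65463256835938), (128.65670776367188, 142.3865966796875), 59.94603729248047), 831, np.float64(0.03886742176357308))
pin [[ 0.6766 -0.155   0.0354]
 [ 0.6767 -0.1582  0.0351]
 [ 0.6735 -0.1517  0.0351]
 [ 0.6725 -0.1545  0.0387]
 [ 0.6737 -0.1582  0.0341]
 [ 0.6697 -0.1515  0.037 ]
 [ 0.67   -0.1547  0.0358]
 [ 0.6701 -0.1579  0.0354]
 [ 0.6691 -0.1525  0.0266]
 [ 0.6669 -0.1547  0.0353]
 [ 0.6697 -0.1591  0.0237]
 [ 0.6675 -0.1531  0.0197]
 [ 0.6666 -0.1559  0.023 ]
 [ 0.6667 -0.1591  0.0227]
 [ 0.6642 -0.153   0.0197]
 [ 0.6631 -0.1557  0.024 ]
 [ 0.663  -0.1589  0.0243]
 [ 0.663  -0.162   0.0244]
 [ 0.6595 -0.1555  0.0256]
 [ 0.6608 -0.1593  0.0199]
 [ 0.6598 -0.162   0.0241]
 [ 0.658  -0.1562  0.018 ]
 [ 0.656  -0.1584  0.0266]
 [ 0.6576 -0.1624  0.0195]
 [ 0.654  -0.1558  0.0212]
 [ 0.6534 -0.1587  0.0236]
 [ 0.6534 -0.1619  0.0235]
 [ 0.6525 -0.1646  0.0273]
 [ 0.
[... 409 characters left out ...]
22.539838790893555), 2814, np.float64(0.011828668185117162))
grip (((548.2321166992188, 217.43283081054688), (14.351849555969238, 59.78647232055664), 3.913003921508789), 109, np.float64(0.10244596258801264))
posts (((553.8602294921875, 160.08639526367188), (52.849449157714844, 31.22506332397461), 3.6214470863342285), 115, np.float64(0.05981174659572942))
1 89 [0.6041 0.0862 0.0306] 0.041595921770965015
6 13 [0.5814 0.1222 0.0207] 0.025652618008653243
9 13 [0.5624 0.1638 0.0349] 0.04977547934541151
10 15 [0.5639 0.0496 0.0219] 0.025900562149520724
15 11 [0.5288 0.1596 0.0334] 0.04956479700663756
16 14 [0.5333 0.1175 0.0214] 0.025703950852062202
19 68 [0.5179 0.0783 0.0324] 0.03859988383975422
```

View pics/crop1.png

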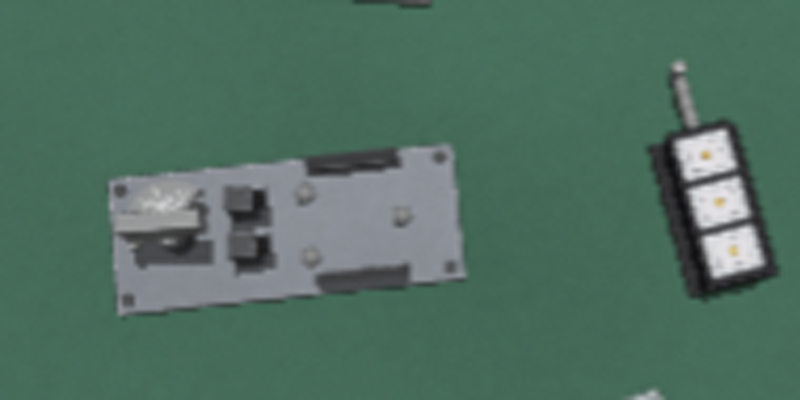

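Request:
{"api": "play_rows", "payload": {
  "targets": [
    [[0.2, -0.08, 0], [0, 0, -1], 1],
    [[0.2, -0.08, 0], [0, 0, -1], 1],
    [[0.2, -0.08, 0], [0, 0, -1], 1],
    [[0.2, -0.08, 0], [0, 0, -1], 1],
    [[0.2, -0.08, 0], [0, 0, -1], 1],
    [[0.2, -0.08, 0], [0, 0, -1], 1],
    [[0.2, -0.08, 0], [0, 0, -1], 1]
  ]
}}

```text
clock: 1.73
position: [0.3196, -0.3683, 0.2314]
orientation: [0.857, 0.516, 0.0, 0.0]
ft_force: [0.1, -1.2, 1.1]
finger_gap: 1.001
gripper_force: 0.0
```

Request:
{"api": "play_rows", "payload": {
  "targets": [
    [[0, 0, 0], [0, 0, -1], 1],
    [[0, 0, 0], [0, 0, -1], 1],
    [[0, 0, 0], [0, 0, -1], 1],
    [[0, 0, 0], [0, 0, -1], 1],
    [[0, 0, 0], [0, 0, -1], 1],
    [[0, 0, 0], [0, 0, -1], 1],
    [[0, 0, 0], [0, 0, -1], 1]
  ]
}}

```text
clock: 2.32
position: [0.3177, -0.3703, 0.2313]
orientation: [0.596, 0.803, -0.0, 0.0]
ft_force: [-1.2, 0.2, 0.2]
finger_gap: 0.997
gripper_force: 0.0
```

Request:
{"api": "play_rows", "payload": {
  "targets": [
    [[0, 0, 0], [0, 0, -1], 1],
    [[0, 0, 0], [0, 0, -1], 1],
    [[0, 0, 0], [0, 0, -1], 1],
    [[0, 0, 0], [0, 0, -1], 1],
    [[0, 0, 0], [0, 0, -1], 1],
    [[0, 0, 0], [0, 0, -1], 1],
    [[0, 0, 0], [0, 0, -1], 1]
  ]
}}

```text
clock: 2.9
position: [0.3177, -0.3702, 0.2313]
orientation: [0.243, 0.97, -0.0, 0.0]
ft_force: [0.3, -0.4, -0.6]
finger_gap: 1.0
gripper_force: 0.0
```

Request:
{"api": "play_rows", "payload": {
  "targets": [
    [[-0.131, 0.283, 0], [0, 0, -0.936], 1],
    [[-0.131, 0.283, 0], [0, 0, -0.936], 1],
    [[-0.131, 0.283, 0], [0, 0, -0.936], 1],
    [[-0.131, 0.283, 0], [0, 0, -0.936], 1],
    [[-0.131, 0.283, 0], [0, 0, -0.936], 1],
    [[-0.131, 0.283, 0], [0, 0, -0.936], 1],
    [[-0.131, 0.283, 0], [0, 0, -0.936], 1],
    [[-0.131, 0.283, 0], [0, 0, -0.936], 1],
    [[-0.131, 0.283, 0], [0, 0, -0.936], 1],
    [[-0.131, 0.283, 0], [0, 0, -0.936], 1]
  ]
}}

```text
clock: 3.73
position: [0.5686, -0.1836, 0.2308]
orientation: [-0.119, 0.993, 0.0, -0.0]
ft_force: [0.9, 0.3, -0.2]
finger_gap: 0.999
gripper_force: 0.0
```

```bash
cat >> h.py <<'E'
def go(x,y,z,ang):
    s=ctrl.sense(); R=Ro.from_quat(s['orientation']).as_matrix(); p=np.array(s['position'])
    a=np.degrees(np.arctan2(R[1,0],R[0,0])); da=(ang-a+180)%360-180
    print('pos',p.round(4),'ang',round(a,2),'tilt',R[:,2].round(4),'shift',(R.T@(np.array([x,y,z])-p)).round(4),'turn',round(-da/45,4),'F',np.round(s['ft_force'],1),'j',np.round(s['joint_positions'],2),'t',s['clock'],'gap',round(s['finger_gap'],3))
E
python3 - <<'E'
from h import *
np.set_printoptions(precision=4,suppress=True)
p,d,i=shot('wrist','w1.png'); print(-np.array(i['R']).T@i['t'])
P=cloud(d,i); X,Y,Z=P[...,0],P[...,1],P[...,2]
m=(np.hypot(X-.567,Y+.182)<.075)&(Z>.03)&(Z<.05)
r=fit(P,m); print(r)
m=(np.hypot(X-.672,Y+.1556)<.012)&(Z>.029)&(Z<.05); print('pin',np.nanmean(P[m],0),m.sum())
go(.567,-.182,.1,194)
E
```

```text
[ 0.5001 -0.2002  0.3732]
(((567.1917724609375, -183.57199096679688), (119.17449188232422, 48.107295989990234), 13.831873893737793), 5018, np.float64(0.03938614833007678))
pin [ 0.6711 -0.1579  0.0339] 68
pos [ 0.5679 -0.1843  0.2311] ang -166.41 tilt [-0.0006  0.     -1.    ] shift [0.0003 0.0024 0.1311] turn -0.0091 F [ 0.4  0.6 -0.6] j [-0.45  0.39  0.14  1.32 -0.   -0.69] t 3.7833 gap 1.0
```

View pics/w1.png

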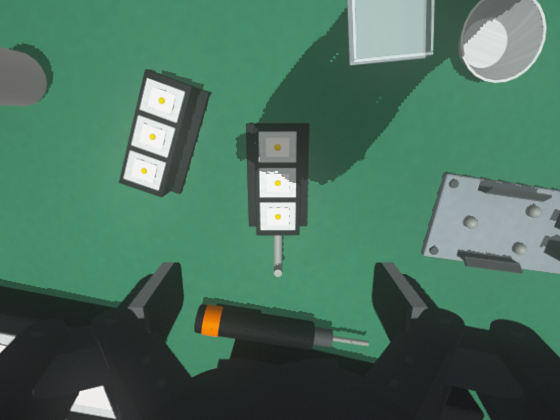

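The wrist picture shows the black optic with the bolt at (277,180) and its pin at (277,272); the measured pose matches the sizes given. Descend and grip.

Request:
{"api": "play_rows", "payload": {
  "targets": [
    [[0.0005, 0.001, 0.04], [0, 0, -0.006], 1],
    [[0.0005, 0.001, 0.08], [0, 0, -0.006], 1],
    [[0.0005, 0.001, 0.12], [0, 0, -0.006], 1],
    [[0.0005, 0.001, 0.16], [0, 0, -0.006], 1],
    [[0.0005, 0.001, 0.19], [0, 0, -0.006], 1],
    [[0.0005, 0.001, 0.205], [0, 0, -0.006], 1],
    [[0.0005, 0.001, 0.216], [0, 0, -0.006], 1],
    [[0.0005, 0.001, 0.216], [0, 0, -0.006], 1],
    [[0.0005, 0.001, 0.216], [0, 0, -0.006], 1],
    [[0.0005, 0.001, 0.216], [0, 0, -0.006], 0.3],
    [[0.0005, 0.001, 0.216], [0, 0, -0.006], 0.3],
    [[0.0005, 0.001, 0.216], [0, 0, -0.006], 0.3],
    [[0.0005, 0.001, 0.216], [0, 0, -0.006], 0.3],
    [[0.0005, 0.001, 0.216], [0, 0, -0.006], 0.3],
    [[0.0005, 0.001, 0.216], [0, 0, -0.006], 0.3],
    [[0.0005, 0.001, 0.216], [0, 0, -0.006], 0.3]
  ],
  "force": 60
}}

```text
clock: 5.12
position: [0.5677, -0.1837, 0.0164]
orientation: [-0.12, 0.993, -0.0, 0.001]
ft_force: [-2.4, 0.1, 9.8]
finger_gap: 0.548
gripper_force: 62.6
```

Request:
{"api": "play_rows", "payload": {
  "targets": [
    [[0, 0, -0.01], [0, 0, 0], 0.3],
    [[0, 0, -0.03], [0, 0, 0], 0.3],
    [[0, 0, -0.06], [0, 0, 0], 0.3],
    [[-0.02, 0.025, -0.09], [0, 0, 0], 0.3],
    [[-0.04, 0.05, -0.12], [0, 0, 0], 0.3],
    [[-0.06, 0.075, -0.15], [0, 0, 0], 0.3],
    [[-0.08, 0.1, -0.18], [0, 0, 0], 0.3],
    [[-0.1, 0.125, -0.21], [0, 0, 0], 0.3],
    [[-0.106, 0.133, -0.24], [0, 0, 0], 0.3],
    [[-0.106, 0.133, -0.264], [0, 0, 0], 0.3],
    [[-0.106, 0.133, -0.264], [0, 0, 0], 0.3],
    [[-0.106, 0.133, -0.264], [0, 0, 0], 0.3]
  ]
}}

```text
clock: 6.12
position: [0.6388, -0.0288, 0.2803]
orientation: [-0.121, 0.993, -0.0, 0.001]
ft_force: [-0.9, -0.7, -4.8]
finger_gap: 0.549
gripper_force: 63.8
```

```bash
python3 - <<'E'
from h import *
np.set_printoptions(precision=4,suppress=True)
go(.5603,.09,.25,275.4)
p,d,i=shot('wrist','w2.png'); print(-np.array(i['R']).T@i['t'])
P=cloud(d,i); X,Y,Z=P[...,0],P[...,1],P[...,2]
m=(np.hypot(X-.55,Y-.1)<.1)&(Z>.0155)&(Z<.03)
n,l,st,c=cv2.connectedComponentsWithStats(m.astype(np.uint8))
for k in range(1,n):
    if st[k,4]>25: print('seat?',st[k,4],P[l==k].mean(0),P[l==k].max(0),P[l==k].min(0),c[k])
m=(np.hypot(X-.55,Y-.16)<.05)&(Z>.054)&(Z<.066); print('posts',fit(P,m))
m=(np.hypot(X-.55,Y-.1)<.12)&(Z>.029)&(Z<.045)
n,l,st,c=cv2.connectedComponentsWithStats(m.astype(np.uint8))
for k in range(1,n):
    if st[k,4]>50: print('cheek?',fit(P,l==k),c[k])
m=(np.hypot(X-.56,Y-.14)<.15)&(Z>.005)&(Z<.015); print('plate',fit(P,m))
print('grip',fit(P,(np.hypot(X-.55,Y-.2)<.06)&(Z>.095)&(Z<.11)))
# held optic
C=Ro.from_quat(ctrl.sense()['orientation']).as_matrix(); T=(P-np.array(ctrl.sense()['position']))@C
m=(np.hypot(T[...,0],T[...,1])<.12)&(T[...,2]>-.026)&(T[...,2]<-.012)
n,l,st,c=cv2.connectedComponentsWithStats(m.astype(np.uint8)); k=1+np.argmax(st[1:,4]); q=T[l==k]; print('held',len(q),fit(T,l==k),q.min(0),q.max(0),c[k])
E
```

```text
pos [ 0.6388 -0.0288  0.2803] ang -166.15 tilt [ 0.0019 -0.0004 -1.    ] shift [0.0478 0.1342 0.0301] turn -1.8121 F [-0.9 -0.7 -4.8] j [-0.17  0.47  0.4   1.5  -0.   -0.41] t 6.1167 gap 0.549
[ 0.57   -0.0457  0.4225]
seat? 294 [0.5222 0.0772 0.0263] [0.5272 0.1151 0.03  ] [0.5163 0.0442 0.0156] [389.5986  98.4558]
seat? 104 [0.5348 0.1176 0.0197] [0.541  0.1249 0.0227] [0.5283 0.1121 0.0155] [415.9327 117.9904]
seat? 70 [0.5385 0.1551 0.0213] [0.5469 0.1574 0.0298] [0.5291 0.1523 0.0159] [444.2143 128.8714]
seat? 103 [0.5644 0.0502 0.0194] [0.5711 0.0575 0.0234] [0.5578 0.0443 0.0156] [355.3204 128.4466]
seat? 64 [0.5711 0.1582 0.0216] [0.5799 0.1661 0.0286] [0.5623 0.1567 0.0158] [436.8438 155.5938]
seat? 97 [0.5815 0.1217 0.0193] [0.5878 0.1287 0.0233] [0.5751 0.1156 0.0155] [405.701  156.3608]
seat? 240 [0.6013 0.0888 0.0265] [0.607  0.1213 0.03  ] [0.5966 0.0567 0.0158] [377.3417 166.3375]
posts (((553.711669921875, 176.06146240234375), (65.83808135986328, 52.36954116821289), 89.48542022705078), 940, np.float64(0.05932276185716954))
cheek? (((517.7203979492188, 79.1004486083984
[... 283 characters left out ...]
9.98  ]
cheek? (((605.740478515625, 89.26388549804688), (7.848729133605957, 65.70008850097656), 5.324654579162598), 308, np.float64(0.03226452983310978)) [377.6916 170.8312]
plate (((513.3286743164062, 135.0348663330078), (190.1832275390625, 261.9195556640625), 5.583977222442627), 11797, np.float64(0.009713765252210975))
grip (((549.0148315429688, 216.57615661621094), (14.249753952026367, 60.187931060791016), 3.9635274410247803), 799, np.float64(0.10152697326075981))
held 24071 (((11.09857177734375, 0.2906913757324219), (97.32762908935547, 74.2684097290039), 0.01209639385342598), 24071, np.float64(-0.024259561222139955)) [-0.0376 -0.0368 -0.026 ] [ 0.0598  0.0374 -0.012 ] [277.4849 246.5434]
```

View pics/w2.png

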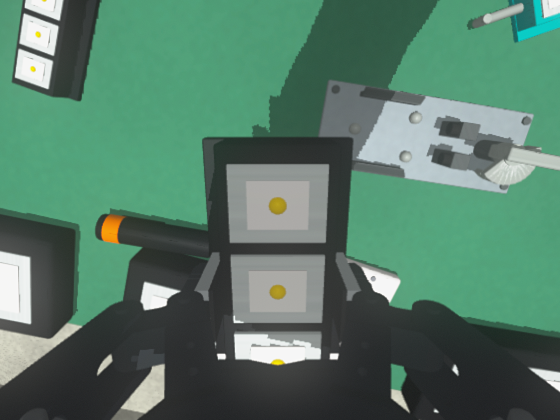

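The picture shows the optic held centred (277,245), the mount free of obstacles with seats at (355,128), (416,118), (406,156) and the cam grip at (510,155). Mount yaw 95.3°, nest (0.5609, 0.0892).

Request:
{"api": "play_rows", "payload": {
  "targets": [
    [[0.02, 0.04, 0.01], [0, 0, -0.16], 0.3],
    [[0.04, 0.08, 0.02], [0, 0, -0.32], 0.3],
    [[0.05, 0.1, 0.03], [0, 0, -0.48], 0.3],
    [[0.05, 0.1165, 0.04], [0, 0, -0.64], 0.3],
    [[0.05, 0.1165, 0.05], [0, 0, -0.8], 0.3],
    [[0.05, 0.1165, 0.05], [0, 0, -0.9], 0.3],
    [[0.05, 0.1165, 0.05], [0, 0, -0.9], 0.3]
  ]
}}

```text
clock: 6.75
position: [0.5606, 0.072, 0.2274]
orientation: [-0.458, 0.889, 0.001, -0.002]
ft_force: [-0.4, -0.1, -4.0]
finger_gap: 0.549
gripper_force: 64.0
```

Request:
{"api": "play_rows", "payload": {
  "targets": [
    [[0, 0, 0.01], [0, 0, -0.15], 0.3],
    [[0, 0, 0.02], [0, 0, -0.3], 0.3],
    [[0, 0, 0.03], [0, 0, -0.45], 0.3],
    [[0, 0, 0.04], [0, 0, -0.6], 0.3],
    [[0, 0, 0.05], [0, 0, -0.75], 0.3],
    [[0, 0, 0.06], [0, 0, -0.85], 0.3],
    [[0, 0, 0.07], [0, 0, -0.91], 0.3],
    [[0, 0, 0.07], [0, 0, -0.91], 0.3],
    [[0, 0, 0.07], [0, 0, -0.91], 0.3]
  ]
}}

```text
clock: 7.5
position: [0.5615, 0.0717, 0.1587]
orientation: [0.737, -0.676, -0.001, 0.001]
ft_force: [0.0, -0.6, -3.7]
finger_gap: 0.547
gripper_force: 63.9
```

```bash
python3 - <<'E'
from h import *
np.set_printoptions(precision=4,suppress=True)
go(.5624,.0723,.060,275.3)
p,d,i=shot('side','s1.png')
P=cloud(d,i); X,Y,Z=P[...,0],P[...,1],P[...,2]
m=(np.hypot(X-.55,Y-.18)<.03)&(Z>.125)&(Z<.19); print('pin',np.nanmean(P[m],0),m.sum(),P[m][:,2].max() if m.any() else 0)
uv=pix(i,[[.5624,.0723,.16]])[0].astype(int);print(uv)
c=cv2.cvtColor(p,cv2.COLOR_RGB2BGR)[90:250,170:370]; cv2.imwrite('pics/s1c.png',cv2.resize(c,(750,600),interpolation=cv2.INTER_CUBIC))
E
```

```text
pos [0.5615 0.0717 0.1587] ang -84.99 tilt [-0.0018  0.     -1.    ] shift [-0.0005 -0.0012  0.0987] turn -0.0064 F [ 0.  -0.6 -3.7] j [-0.02  0.36 -0.1   1.11  0.   -1.68] t 7.5 gap 0.547
pin [nan nan nan] 0 0
[272 165]<stdin>:6: RuntimeWarning: Mean of empty slice
```

View pics/s1c.png

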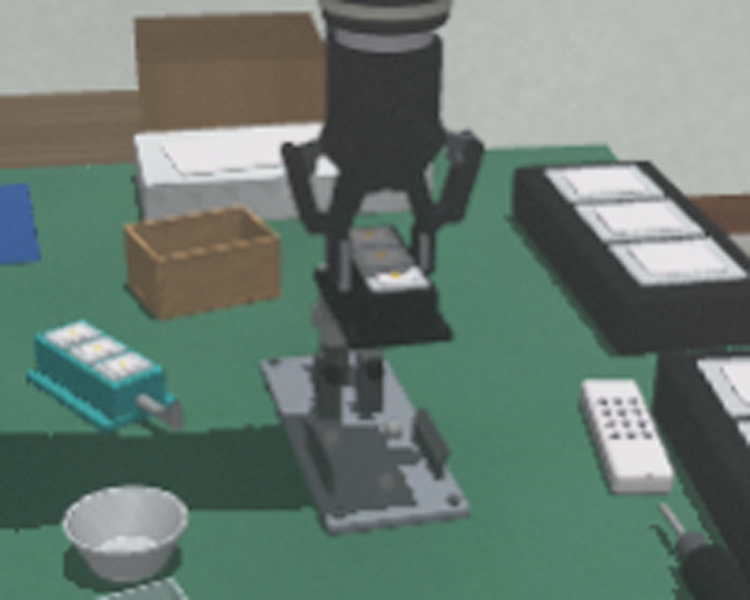

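The picture shows the optic level above the mount, bolt end over the posts, aligned. Lower it.

Request:
{"api": "play_rows", "payload": {
  "targets": [
    [[-0.0005, -0.0012, 0.02], [0, 0, -0.006], 0.3],
    [[-0.0005, -0.0012, 0.05], [0, 0, -0.006], 0.3],
    [[-0.0005, -0.0012, 0.075], [0, 0, -0.006], 0.3],
    [[-0.0005, -0.0012, 0.09], [0, 0, -0.006], 0.3],
    [[-0.0005, -0.0012, 0.1], [0, 0, -0.006], 0.3],
    [[-0.0005, -0.0012, 0.105], [0, 0, -0.006], 0.3],
    [[-0.0005, -0.0012, 0.105], [0, 0, -0.006], 0.3]
  ]
}}

```text
clock: 8.13
position: [0.5633, 0.0727, 0.0541]
orientation: [0.74, -0.673, -0.0, 0.0]
ft_force: [-0.2, -0.1, -3.9]
finger_gap: 0.55
gripper_force: 63.9
```

```bash
python3 - <<'E'
from h import *
go(.5624,.0723,.037,275.3)
E
```

```text
pos [0.5633 0.0727 0.0541] ang -84.53 tilt [-4.e-04  0.e+00 -1.e+00] shift [0.0003 0.0009 0.0171] turn 0.0038 F [-0.2 -0.1 -3.9] j [-0.02  0.45 -0.27  0.85  0.   -1.68] t 8.1333 gap 0.55
```

Request:
{"api": "play_rows", "payload": {
  "targets": [
    [[0.0003, 0.0008, 0.004], [0, 0, 0.003], 0.3],
    [[0.0003, 0.0008, 0.008], [0, 0, 0.003], 0.3],
    [[0.0003, 0.0008, 0.011], [0, 0, 0.003], 0.3],
    [[0.0003, 0.0008, 0.013], [0, 0, 0.003], 0.3],
    [[0.0003, 0.0008, 0.014], [0, 0, 0.003], 0.3],
    [[0.0003, 0.0008, 0.014], [0, 0, 0.003], 0.3]
  ]
}}

```text
clock: 8.63
position: [0.5625, 0.0724, 0.0402]
orientation: [0.74, -0.673, -0.0, 0.0]
ft_force: [0.2, 0.3, -4.2]
finger_gap: 0.548
gripper_force: 64.1
```

Request:
{"api": "play_rows", "payload": {
  "targets": [
    [[0, 0, 0.001], [0, 0, 0], 0.3],
    [[0, 0, 0.001], [0, 0, 0], 0.3],
    [[0, 0, 0.001], [0, 0, 0], 0.3]
  ]
}}

```text
clock: 8.88
position: [0.5626, 0.0724, 0.0393]
orientation: [0.74, -0.673, 0.0, -0.0]
ft_force: [-0.8, -0.5, -3.3]
finger_gap: 0.548
gripper_force: 64.1
```

Request:
{"api": "play_rows", "payload": {
  "targets": [
    [[0, 0, 0.0005], [0, 0, 0], 0.3],
    [[0, 0, 0.001], [0, 0, 0], 0.3],
    [[0, 0, 0.001], [0, 0, 0], 0.3]
  ]
}}

```text
clock: 9.13
position: [0.5626, 0.0724, 0.0383]
orientation: [0.74, -0.673, 0.0, -0.0]
ft_force: [-0.0, -0.6, -2.7]
finger_gap: 0.55
gripper_force: 64.4
```

Request:
{"api": "play_rows", "payload": {
  "targets": [
    [[0, 0, 0.0005], [0, 0, 0], 0.3],
    [[0, 0, 0.0005], [0, 0, 0], 0.3],
    [[0, 0, 0.0005], [0, 0, 0], 0.3]
  ]
}}

```text
clock: 9.38
position: [0.5627, 0.0724, 0.0381]
orientation: [0.74, -0.673, 0.0, -0.0]
ft_force: [-1.8, -0.3, 4.5]
finger_gap: 0.545
gripper_force: 65.2
```

Request:
{"api": "play_rows", "payload": {
  "targets": [
    [[-0.002, 0, -0.0002], [0, 0, 0], 0.3],
    [[-0.005, 0, -0.0002], [0, 0, 0], 0.3],
    [[-0.008, 0, -0.0002], [0, 0, 0], 0.3],
    [[-0.01, 0, -0.0002], [0, 0, 0], 0.3],
    [[-0.011, 0, -0.0002], [0, 0, 0], 0.3],
    [[-0.011, 0, -0.0002], [0, 0, 0], 0.3]
  ]
}}

```text
clock: 9.88
position: [0.5619, 0.0836, 0.0382]
orientation: [0.74, -0.673, 0.0, -0.0]
ft_force: [0.6, -2.5, 3.4]
finger_gap: 0.548
gripper_force: 64.9
```

Request:
{"api": "play_rows", "payload": {
  "targets": [
    [[-0.001, 0, 0], [0, 0, 0], 0.3],
    [[-0.0015, 0, 0], [0, 0, 0], 0.3],
    [[-0.0015, 0, 0], [0, 0, 0], 0.3]
  ]
}}

```text
clock: 10.13
position: [0.5617, 0.0848, 0.0382]
orientation: [0.74, -0.673, 0.0, -0.0]
ft_force: [1.0, -3.5, 4.0]
finger_gap: 0.544
gripper_force: 65.0
```

Request:
{"api": "play_rows", "payload": {
  "targets": [
    [[-0.001, 0, 0], [0, 0, 0], 0.3],
    [[-0.0015, 0, 0], [0, 0, 0], 0.3],
    [[-0.0015, 0, 0], [0, 0, 0], 0.3]
  ]
}}

```text
clock: 10.38
position: [0.5615, 0.0862, 0.0382]
orientation: [0.74, -0.673, 0.0, -0.0]
ft_force: [1.2, -5.1, 4.6]
finger_gap: 0.547
gripper_force: 65.0
```

Request:
{"api": "play_rows", "payload": {
  "targets": [
    [[-0.001, 0, 0], [0, 0, 0], 0.3],
    [[-0.002, 0, 0], [0, 0, 0], 0.3],
    [[-0.002, 0, 0], [0, 0, 0], 0.3],
    [[-0.002, 0, 0], [0, 0, 0], 0.3]
  ]
}}

```text
clock: 10.72
position: [0.5613, 0.0883, 0.0382]
orientation: [0.74, -0.673, 0.0, -0.0]
ft_force: [1.0, -5.0, 5.1]
finger_gap: 0.547
gripper_force: 65.1
```

Request:
{"api": "play_rows", "payload": {
  "targets": [
    [[-0.001, 0, -0.0002], [0, 0, 0], 0.3],
    [[-0.0015, 0, -0.0002], [0, 0, 0], 0.3],
    [[-0.0015, 0, -0.0002], [0, 0, 0], 0.3]
  ]
}}

```text
clock: 10.97
position: [0.5612, 0.0893, 0.0382]
orientation: [0.74, -0.673, 0.001, 0.0]
ft_force: [1.1, -7.8, 2.2]
finger_gap: 0.549
gripper_force: 64.8
```

```bash
python3 - <<'E'
from h import *
np.set_printoptions(precision=4,suppress=True)
go(.5609,.0892,.038,275.3)
p,d,i=shot('side')
c=cv2.cvtColor(p,cv2.COLOR_RGB2BGR)[140:230,220:320]; c=cv2.resize(c,(660,594),interpolation=cv2.INTER_CUBIC); cv2.imwrite('pics/s2c.png',c)
p,d,i=shot('wrist','w3.png')
E
```

```text
pos [0.5612 0.0893 0.0382] ang -84.62 tilt [ 0.0005 -0.0012 -1.    ] shift [0.0001 0.0003 0.0002] turn 0.0018 F [ 1.1 -7.8  2.2] j [ 0.02  0.46 -0.3   0.81 -0.   -1.65] t 10.9667 gap 0.549
```

View pics/s2c.png

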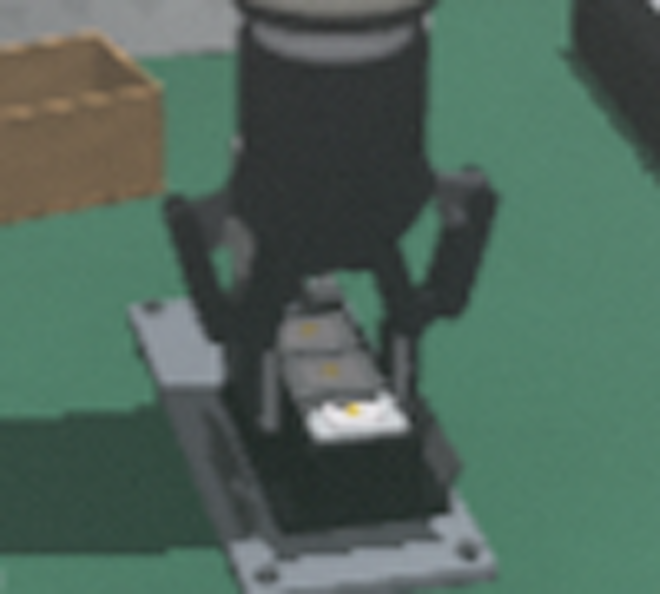

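Request:
{"api": "play_rows", "payload": {
  "targets": [
    [[-0.001, 0, -0.0001], [0, 0, 0], 0.3],
    [[-0.001, 0, -0.0001], [0, 0, 0], 0.3],
    [[-0.001, 0, -0.0001], [0, 0, 0], 0.3]
  ]
}}

```text
clock: 11.32
position: [0.561, 0.0902, 0.0382]
orientation: [0.739, -0.673, 0.001, 0.0]
ft_force: [2.2, -8.5, 1.5]
finger_gap: 0.546
gripper_force: 64.6
```

Request:
{"api": "play_rows", "payload": {
  "targets": [
    [[-0.001, 0, 0], [0, 0, 0], 0.3],
    [[-0.001, 0, 0], [0, 0, 0], 0.3],
    [[-0.001, 0, 0], [0, 0, 0], 0.3]
  ]
}}

```text
clock: 11.57
position: [0.561, 0.0909, 0.0382]
orientation: [0.739, -0.673, 0.001, 0.001]
ft_force: [2.6, -10.5, 1.7]
finger_gap: 0.55
gripper_force: 64.8
```

```bash
python3 - <<'E'
from h import *
np.set_printoptions(precision=4,suppress=True)
go(.5609,.0892,.038,275.3)
s=ctrl.sense()
p,d,i=shot('wrist','w4.png')
P=cloud(d,i); O=np.array([.5569,.1320,0]);a=np.radians(95.3);u=np.array([np.cos(a),np.sin(a),0]);v=np.array([-u[1],u[0],0])
M=np.stack([(P-O)@u,(P-O)@v,P[...,2]],-1)
m=(M[...,0]<-60)|((M[...,0]>-.2)&(M[...,0]<.0)&(abs(M[...,1])<.045)&(M[...,2]>.05)&(M[...,2]<.066))
q=M[m]; print('body top min x',np.percentile(q[:,0],[0,1,2]),'y',np.percentile(q[abs(q[:,0]+.09)<.01][:,1],[1,99]),'z',np.median(q[:,2]),fit(M,m))
m=(M[...,0]>-.2)&(M[...,0]<-.06)&(abs(M[...,1])<.045)&(M[...,2]>.026)&(M[...,2]<.034); q=M[m]
print('flange min x',np.percentile(q[:,0],[0,1,2,5]))
c=cv2.cvtColor(p,cv2.COLOR_RGB2BGR);cv2.imwrite('pics/w4.png',c)
E
```

```text
pos [0.561  0.0909 0.0382] ang -84.63 tilt [ 0.0003 -0.0019 -1.    ] shift [0.0017 0.0002 0.0002] turn 0.0015 F [  2.6 -10.5   1.7] j [ 0.02  0.46 -0.3   0.81 -0.   -1.65] t 11.5667 gap 0.55
body top min x [-0.1027 -0.1024 -0.1017] y [-0.0247  0.022 ] z 0.06131438359726666 (((-54.15009307861328, -1.3653984069824219), (97.32089233398438, 74.66153717041016), 0.6376764178276062), 26726, np.float64(0.06131438359726666))
flange min x [-0.1027 -0.1026 -0.1026 -0.1022]
```

View pics/w4.png

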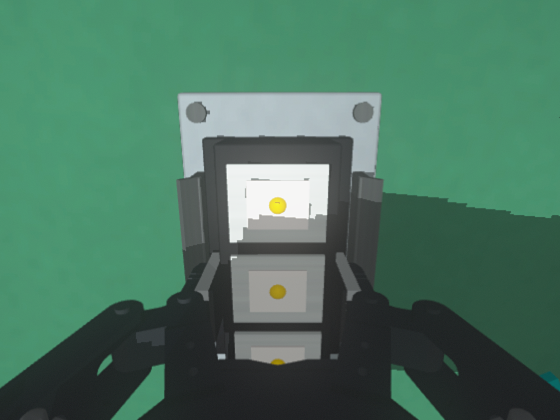

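```bash
python3 - <<'E'
from h import *
np.set_printoptions(precision=4,suppress=True)
i=viewer.camera_info('wrist'); g=cv2.cvtColor(cv2.imread('pics/w4.png'),cv2.COLOR_BGR2GRAY).astype(int)
print(g[86:102,280],g[128:150,280])
O=np.array([.5569,.1320,0]);a=np.radians(95.3);u=np.array([np.cos(a),np.sin(a),0]);v=np.array([-u[1],u[0],0])
f=lambda uv,h:[((x-O)@u,(x-O)@v) for x in atz(i,uv,h)]
print('plate rear',np.array(f([[200,93.5],[280,93.5],[360,93.5]],.01)))
print('plate sides',np.array(f([[179.5,110],[380,110]],.01)))
print('optic body rear top',np.array(f([[280,138],[220,138]],.060)),'flange',np.array(f([[280,138],[204,150],[352,150]],.030)))
print('cheeks inner top',np.array(f([[203,176],[360,176]],.034)))
E
```

```text
[122 122 122 122 121 120 134 159 173 183 189 190 189 189 189 189] [188 189 189 188 189 190 191 189 140  85  69  69  71  71  73  73  78  82
  85  86  87  87]
plate rear [[-0.1227 -0.0402]
 [-0.1227 -0.0001]
 [-0.1228  0.0399]]
plate sides [[-0.1148 -0.0511]
 [-0.1149  0.0507]]
optic body rear top [[-0.1043 -0.0005]
 [-0.1042 -0.0225]] flange [[-0.1022 -0.0002]
 [-0.0967 -0.0354]
 [-0.0968  0.0331]]
cheeks inner top [[-0.0853 -0.0356]
 [-0.0854  0.0366]]
```

Request:
{"api": "play_rows", "payload": {
  "targets": [
    [[0, 0, 0], [0, 0, 0], 0.75],
    [[0, 0, 0], [0, 0, 0], 0.75],
    [[0, 0, 0], [0, 0, 0], 0.75],
    [[0, 0, 0], [0, 0, 0], 0.75],
    [[0, 0, -0.005], [0, 0, 0], 0.75],
    [[0, 0, -0.015], [0, 0, 0], 0.75],
    [[0, 0, -0.03], [0, 0, 0], 0.75],
    [[0, 0, -0.05], [0, 0, 0], 0.75],
    [[0, 0, -0.08], [0, 0, 0], 0.75],
    [[0, 0, -0.11], [0, 0, 0], 0.75],
    [[0, 0, -0.14], [0, 0, 0], 0.75],
    [[0, 0, -0.16], [0, 0, 0], 0.75],
    [[0, 0, -0.16], [0, 0, 0], 0.75]
  ]
}}

```text
clock: 12.7
position: [0.5622, 0.092, 0.2035]
orientation: [0.74, -0.673, 0.002, -0.002]
ft_force: [-0.3, -0.4, 0.2]
finger_gap: 0.751
gripper_force: 0.0
```

```bash
cat > m.py <<'E'
from h import *
np.set_printoptions(precision=4,suppress=True)
O=np.array([.5569,.1320,0]);a=np.radians(95.3);u=np.array([np.cos(a),np.sin(a),0]);v=np.array([-u[1],u[0],0])
def mf(P): return np.stack([(P-O)@u,(P-O)@v,P[...,2]],-1)
def opt(cam,fn=None):
    p,d,i=shot(cam,fn); P=cloud(d,i); M=mf(P)
    m=(M[...,0]>-.13)&(M[...,0]<.016)&(abs(M[...,1])<.03)&(M[...,2]>.054)&(M[...,2]<.066); print(cam,'optic body',fit(M,m))
    m=(abs(M[...,0]-.065)<.03)&(abs(M[...,1])<.014)&(M[...,2]>.049)&(M[...,2]<.064); q=M[m]; print('pinish',len(q),q.mean(0) if len(q) else 0)
    g=(np.hypot(M[...,0]-.085,M[...,1])<.045)&(M[...,2]>.093)&(M[...,2]<.112); print('grip M',fit(M,g),'world',fit(P,g)[0])
    return p,P,M,i
E
python3 - <<'E'
from m import *
go(.549,.2166,.15,273.95)
opt('wrist','w5.png'); opt('top')
E
```

```text
pos [0.5622 0.092  0.2035] ang -84.58 tilt [ 0.0068  0.0003 -1.    ] shift [-0.1253  0.0018  0.0534] turn 0.0326 F [-0.3 -0.4  0.2] j [ 0.02  0.34 -0.    1.22  0.   -1.65] t 12.7 gap 0.751
wrist optic body (((-44.656333923339844, -0.9152069091796875), (121.2551498413086, 48.45419692993164), 0.18446703255176544), 6823, np.float64(0.06118093913803025))
pinish 243 [ 0.0543 -0.0006  0.0574]
grip M (((82.30561828613281, 0.322357177734375), (13.982911109924316, 53.47177505493164), 88.52995300292969), 841, np.float64(0.10151121959326302)) world ((548.9764404296875, 213.9239959716797), (13.982908248901367, 53.47177505493164), 3.829922676086426)
top optic body (((-80.63442993164062, -0.5176486968994141), (49.051631927490234, 52.20786666870117), 89.93965911865234), 243, np.float64(0.061727850139296915))
pinish 0 0
grip M (((0.0, 0.0), (0.0, 0.0), 0.0), 0, np.float64(nan)) world ((0.0, 0.0), (0.0, 0.0), 0.0)
  return np.nanmean(a, axis, out=out, keepdims=keepdims)
```

View pics/w5.png

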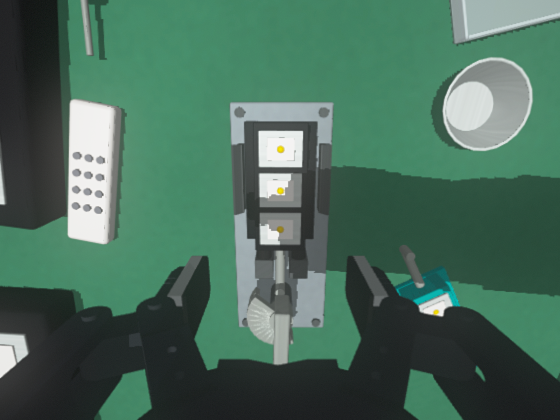

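The optic sits between the cheeks at (280,185); its pin is inside the cam's open side, about 22–23 mm from the axis. Go to the cam grip at (281,330).

Request:
{"api": "play_rows", "payload": {
  "targets": [
    [[-0.03, 0.002, 0.01], [0, 0, 0.01], 0.75],
    [[-0.06, 0.002, 0.02], [0, 0, 0.02], 0.75],
    [[-0.09, 0.002, 0.03], [0, 0, 0.036], 0.75],
    [[-0.115, 0.002, 0.04], [0, 0, 0.036], 0.75],
    [[-0.126, 0.002, 0.05], [0, 0, 0.036], 0.75],
    [[-0.126, 0.002, 0.0534], [0, 0, 0.036], 0.75],
    [[-0.126, 0.002, 0.0534], [0, 0, 0.036], 0.75],
    [[-0.126, 0.002, 0.0534], [0, 0, 0.036], 0.75]
  ]
}}

```text
clock: 13.47
position: [0.5468, 0.2161, 0.1447]
orientation: [0.73, -0.684, -0.0, 0.0]
ft_force: [0.2, -0.7, -0.0]
finger_gap: 0.748
gripper_force: 0.0
```

```bash
python3 - <<'E'
from m import *
go(.5487,.2172,.076,273.8)
opt('wrist','w6.png')
E
```

```text
pos [0.5468 0.2161 0.1447] ang -86.24 tilt [-0.0006 -0.0004 -1.    ] shift [-0.001  -0.002   0.0687] turn -0.0009 F [ 0.2 -0.7 -0. ] j [ 0.24  0.41 -0.07  1.1  -0.   -1.4 ] t 13.4667 gap 0.748
wrist optic body (((-20.26226806640625, -1.3349246978759766), (48.698753356933594, 72.54376220703125), 89.9554443359375), 8714, np.float64(0.06132651792909138))
pinish 296 [ 0.0453 -0.0003  0.0587]
grip M (((85.79486083984375, 0.19222068786621094), (13.984678268432617, 59.8114128112793), 88.66948699951172), 2094, np.float64(0.10156726202600226)) world ((548.7836303710938, 217.41029357910156), (13.98469066619873, 59.81142044067383), 3.9694950580596924)
```

Request:
{"api": "play_rows", "payload": {
  "targets": [
    [[-0.0012, -0.002, 0.02], [0, 0, -0.004], 0.75],
    [[-0.0012, -0.002, 0.045], [0, 0, -0.004], 0.75],
    [[-0.0012, -0.002, 0.06], [0, 0, -0.004], 0.75],
    [[-0.0012, -0.002, 0.068], [0, 0, -0.004], 0.75],
    [[-0.0012, -0.002, 0.068], [0, 0, -0.004], 0.75],
    [[-0.0012, -0.002, 0.068], [0, 0, -0.004], 0.4],
    [[-0.0012, -0.002, 0.068], [0, 0, -0.004], 0.1],
    [[-0.0012, -0.002, 0.068], [0, 0, -0.004], 0.0],
    [[-0.0012, -0.002, 0.068], [0, 0, -0.004], 0.0],
    [[-0.0012, -0.002, 0.068], [0, 0, -0.004], 0.0],
    [[-0.0012, -0.002, 0.068], [0, 0, -0.004], 0.0],
    [[-0.0012, -0.002, 0.068], [0, 0, -0.004], 0.0],
    [[-0.0012, -0.002, 0.068], [0, 0, -0.004], 0.0]
  ],
  "force": 50
}}

```text
clock: 14.6
position: [0.5479, 0.2184, 0.0779]
orientation: [0.731, -0.682, -0.0, 0.0]
ft_force: [-9.2, -1.3, 13.6]
finger_gap: 0.152
gripper_force: 50.8
```

```bash
python3 - <<'E'
from m import *
s=ctrl.sense(); print(s['wrist_torque'])
go(.5488,.2174,.076,273.97)
E
```

```text
[-0.311   1.8323 -0.096 ]
pos [0.5479 0.2184 0.0779] ang -86.02 tilt [-0.0006  0.     -1.    ] shift [ 0.001  -0.0008  0.0019] turn 0.0002 F [-9.2 -1.3 13.6] j [ 0.24  0.46 -0.18  0.94  0.   -1.4 ] t 14.6 gap 0.152
```

Request:
{"api": "play_rows", "payload": {
  "targets": [
    [[0.001, 0.0012, -0.0015], [0, 0, 0], 0],
    [[0.001, 0.0012, -0.0015], [0, 0, 0.1], 0],
    [[0.001, 0.0012, -0.0015], [0, 0, 0.2], 0],
    [[0.001, 0.0012, -0.0015], [0, 0, 0.3], 0],
    [[0.001, 0.0012, -0.0015], [0, 0, 0.4], 0],
    [[0.001, 0.0012, -0.0015], [0, 0, 0.4], 0]
  ]
}}

```text
clock: 15.1
position: [0.548, 0.2183, 0.078]
orientation: [-0.614, 0.79, 0.001, 0.001]
ft_force: [5.3, 7.6, -14.4]
finger_gap: 0.153
gripper_force: 52.9
```

```bash
python3 - <<'E'
from m import *
s=ctrl.sense(); print(s['wrist_torque'],s['gripper_force'])
go(.5485,.2174,.078,273.97)
E
```

```text
[ 1.5304 -0.9941 -0.07  ] 52.89108395576477
pos [0.548  0.2183 0.078 ] ang -104.29 tilt [ 0.0003  0.0019 -1.    ] shift [ 0.0007 -0.0007  0.    ] turn -0.4058 F [  5.3   7.6 -14.4] j [ 0.24  0.46 -0.18  0.93  0.   -1.08] t 15.1 gap 0.153
```

Request:
{"api": "play_rows", "payload": {
  "targets": [
    [[-0.0014, -0.0005, 0.001], [0, 0, 0.12], 0],
    [[-0.0014, -0.0005, 0.001], [0, 0, 0.24], 0],
    [[-0.0014, -0.0005, 0.001], [0, 0, 0.36], 0],
    [[-0.0014, -0.0005, 0.001], [0, 0, 0.48], 0],
    [[-0.0014, -0.0005, 0.001], [0, 0, 0.6], 0],
    [[-0.0014, -0.0005, 0.001], [0, 0, 0.6], 0]
  ]
}}

```text
clock: 15.6
position: [0.5483, 0.2182, 0.078]
orientation: [-0.412, 0.911, -0.0, -0.0]
ft_force: [-3.8, -3.5, 6.3]
finger_gap: 0.15
gripper_force: 55.7
```

```bash
python3 - <<'E'
from m import *
s=ctrl.sense(); print(s['wrist_torque'],s['gripper_force'])
go(.548,.2183,.078,273.97)
E
```

```text
[-0.7842  0.6778 -0.1005] 55.72498619556427
pos [0.5483 0.2182 0.078 ] ang -131.31 tilt [ 0.0003 -0.0007 -1.    ] shift [ 0.0001  0.0003 -0.    ] turn -1.0061 F [-3.8 -3.5  6.3] j [ 0.24  0.46 -0.18  0.94 -0.   -0.61] t 15.6 gap 0.15
```

Request:
{"api": "play_rows", "payload": {
  "targets": [
    [[0.0005, 0, -0.0005], [0, 0, 0.13], 0],
    [[0.0005, 0, -0.0005], [0, 0, 0.26], 0],
    [[0.0005, 0, -0.0005], [0, 0, 0.39], 0],
    [[0.0005, 0, -0.0005], [0, 0, 0.52], 0],
    [[0.0005, 0, -0.0005], [0, 0, 0.65], 0],
    [[0.0005, 0, -0.0005], [0, 0, 0.78], 0],
    [[0.0005, 0, -0.0005], [0, 0, 0.9], 0],
    [[0.0005, 0, -0.0005], [0, 0, 0.9], 0]
  ]
}}

```text
clock: 16.27
position: [0.5485, 0.2178, 0.078]
orientation: [-0.073, 0.997, -0.0, 0.0]
ft_force: [2.8, -4.4, -2.6]
finger_gap: 0.152
gripper_force: 54.4
```

```bash
python3 - <<'E'
from m import *
s=ctrl.sense(); print(s['wrist_torque'],s['gripper_force'])
go(.548,.2183,.078,273.97)
E
```

```text
[-0.8123 -0.5356 -0.0087] 54.43009972572327
pos [0.5485 0.2178 0.078 ] ang -171.68 tilt [ 0.0007 -0.0008 -1.    ] shift [ 0.0004  0.0006 -0.    ] turn -1.9034 F [ 2.8 -4.4 -2.6] j [ 0.24  0.46 -0.18  0.93 -0.    0.1 ] t 16.2667 gap 0.152
```

Request:
{"api": "play_rows", "payload": {
  "targets": [
    [[0, 0, 0], [0, 0, 0.13], 0],
    [[0, 0, 0], [0, 0, 0.26], 0],
    [[0, 0, 0], [0, 0, 0.39], 0],
    [[0, 0, 0], [0, 0, 0.52], 0],
    [[0, 0, 0], [0, 0, 0.65], 0],
    [[0, 0, 0], [0, 0, 0.78], 0],
    [[0, 0, 0], [0, 0, 0.9], 0],
    [[0, 0, 0], [0, 0, 0.9], 0]
  ]
}}

```text
clock: 16.93
position: [0.5484, 0.2174, 0.078]
orientation: [0.276, 0.961, -0.001, 0.0]
ft_force: [2.2, -7.4, -1.1]
finger_gap: 0.151
gripper_force: 54.6
```

```bash
python3 - <<'E'
from m import *
s=ctrl.sense(); print(s['wrist_torque'],s['gripper_force'])
go(.548,.2183,.078,273.97)
p,d,i=shot('side'); cv2.imwrite('pics/s3.png',cv2.resize(cv2.cvtColor(p,cv2.COLOR_RGB2BGR)[120:230,210:330],(654,600),interpolation=cv2.INTER_CUBIC))
E
```

```text
[-1.459  -0.3677 -0.0476] 54.5907586812973
pos [0.5484 0.2174 0.078 ] ang 147.9 tilt [ 0.0005 -0.0017 -1.    ] shift [ 0.0008  0.0006 -0.    ] turn -2.8015 F [ 2.2 -7.4 -1.1] j [ 0.24  0.46 -0.18  0.94 -0.    0.8 ] t 16.9333 gap 0.151
```

Request:
{"api": "play_rows", "payload": {
  "targets": [
    [[-0.0004, -0.0007, 0], [0, 0, 0.13], 0],
    [[-0.0004, -0.0007, 0], [0, 0, 0.26], 0],
    [[-0.0004, -0.0007, 0], [0, 0, 0.39], 0],
    [[-0.0004, -0.0007, 0], [0, 0, 0.52], 0],
    [[-0.0004, -0.0007, 0], [0, 0, 0.65], 0],
    [[-0.0004, -0.0007, 0], [0, 0, 0.78], 0],
    [[-0.0004, -0.0007, 0], [0, 0, 0.9], 0],
    [[-0.0004, -0.0007, 0], [0, 0, 0.9], 0]
  ]
}}

```text
clock: 17.65
position: [0.5481, 0.2171, 0.078]
orientation: [0.591, 0.806, -0.0, 0.0]
ft_force: [0.0, -5.1, 0.1]
finger_gap: 0.154
gripper_force: 54.8
```

```bash
python3 - <<'E'
from m import *
s=ctrl.sense(); print(s['wrist_torque'],s['gripper_force'])
go(.548,.2183,.078,273.97)
E
```

```text
[-0.9755  0.0231  0.0514] 54.755911231040955
pos [0.5481 0.2171 0.078 ] ang 107.47 tilt [ 0.     -0.0007 -1.    ] shift [ 0.0012  0.0003 -0.    ] turn -3.6999 F [ 0.  -5.1  0.1] j [ 0.24  0.46 -0.18  0.94 -0.    1.51] t 17.65 gap 0.154
```

Request:
{"api": "play_rows", "payload": {
  "targets": [
    [[0, -0.0005, 0], [0, 0, 0.1], 0],
    [[0, -0.0005, 0], [0, 0, 0.2], 0],
    [[0, -0.0005, 0], [0, 0, 0.3], 0],
    [[0, -0.0005, 0], [0, 0, 0.31], 0],
    [[0, -0.0005, 0], [0, 0, 0.31], 0]
  ]
}}

```text
clock: 18.07
position: [0.5479, 0.2171, 0.078]
orientation: [0.683, 0.73, 0.0, 0.0]
ft_force: [2.2, -4.3, -2.3]
finger_gap: 0.15
gripper_force: 54.6
```

Request:
{"api": "play_rows", "payload": {
  "targets": [
    [[0, 0, 0], [0, 0, 0], 0.5],
    [[0, 0, 0], [0, 0, 0], 0.7],
    [[0, 0, 0], [0, 0, 0], 0.75],
    [[0, 0, 0], [0, 0, 0], 0.75],
    [[0, 0, 0], [0, 0, 0], 0.75],
    [[0, 0, 0], [0, 0, 0], 0.75],
    [[0, 0, -0.02], [0, 0, 0], 0.75],
    [[0, 0, -0.05], [0, 0, 0], 0.75],
    [[0, 0, -0.09], [0, 0, 0], 0.75],
    [[0, 0, -0.13], [0, 0, 0], 0.75],
    [[0, 0, -0.17], [0, 0, 0], 0.75],
    [[0, 0, -0.18], [0, 0, 0], 0.75],
    [[0, 0, -0.18], [0, 0, 0], 0.75]
  ]
}}

```text
clock: 19.15
position: [0.5488, 0.2176, 0.2613]
orientation: [0.685, 0.729, 0.002, 0.001]
ft_force: [0.8, 0.5, -0.5]
finger_gap: 0.749
gripper_force: 0.0
```

```bash
python3 - <<'E'
from m import *
go(.548,.2183,.078,107)
p,P,M,i=opt('wrist','w7.png')
m=(M[...,0]>-.13)&(M[...,0]<.02)&(abs(M[...,1])<.03)&(M[...,2]>.054)&(M[...,2]<.066); print(M[m][:,0].max(),M[m][:,0].min())
E
```

```text
pos [0.5488 0.2176 0.2613] ang 93.54 tilt [ 0.0054  0.0014 -1.    ] shift [ 0.0006 -0.0017  0.1832] turn -0.299 F [ 0.8  0.5 -0.5] j [0.24 0.37 0.19 1.39 0.   1.75] t 19.15 gap 0.749
wrist optic body (((-42.58915328979492, -0.56622314453125), (118.48877716064453, 48.062259674072266), 2.2016825675964355), 3479, np.float64(0.06133382778418094))
pinish 133 [ 0.0455 -0.0014  0.0581]
grip M (((86.78667449951172, 0.2718653678894043), (13.262799263000488, 59.586551666259766), 88.43036651611328), 863, np.float64(0.10158736171962243)) world ((548.61279296875, 218.39053344726562), (13.262773513793945, 59.58653259277344), 3.730339288711548)
0.01998479997783651 -0.10239669176255246
```

View pics/w7.png

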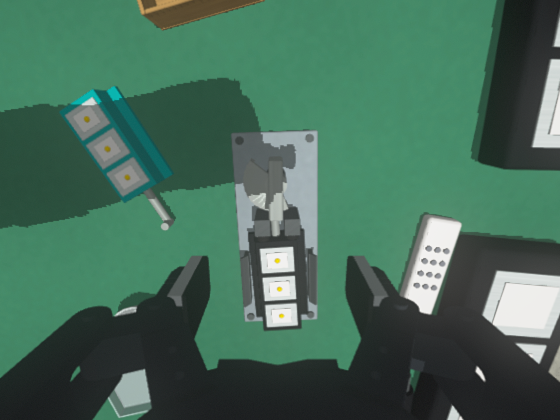

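The cam has turned the half turn (bar 180° round, fan now on the other side) and the optic at (280,285) is drawn in, but looks ~2° yawed; I check from a better viewpoint.

Request:
{"api": "play_rows", "payload": {
  "targets": [
    [[-0.03, 0, 0], [0, 0, 0], 0.75],
    [[-0.06, 0, 0], [0, 0, 0], 0.75],
    [[-0.09, 0, 0], [0, 0, 0], 0.75],
    [[-0.12, 0, 0], [0, 0, 0], 0.75],
    [[-0.14, 0, 0], [0, 0, 0], 0.75],
    [[-0.14, 0, 0], [0, 0, 0], 0.75],
    [[-0.14, 0, 0], [0, 0, 0], 0.75],
    [[-0.14, 0, 0], [0, 0, 0], 0.75]
  ]
}}

```text
clock: 19.87
position: [0.5557, 0.0778, 0.2568]
orientation: [0.685, 0.728, -0.001, -0.001]
ft_force: [0.5, 0.7, -0.6]
finger_gap: 0.746
gripper_force: 0.0
```

```bash
python3 - <<'E'
from m import *
go(.548,.2183,.078,107)
p,P,M,i=opt('wrist','w8.png')
m=(M[...,0]>-.13)&(M[...,0]<.02)&(abs(M[...,1])<.03)&(M[...,2]>.054)&(M[...,2]<.066)
z=M[m]; A=np.c_[z[:,:2],np.ones(len(z))]; c=np.linalg.lstsq(A,z[:,2],rcond=None)[0]; print('plane tilt deg',np.degrees(c[:2]),'z at ctr',c@[-.043,0,1])
for n,lo,hi in [('post+',.008,.026),('post-',-.026,-.008)]:
    k=(M[...,0]>.019)&(M[...,0]<.05)&(M[...,1]>lo)&(M[...,1]<hi)&(M[...,2]>.054)&(M[...,2]<.066); print(n,k.sum(),M[k].min(0),M[k].max(0))
# yellow LED dots
hsv=cv2.cvtColor(p,cv2.COLOR_RGB2HSV); b=cv2.inRange(hsv,(18,120,120),(35,255,255))
n,l,st,c=cv2.connectedComponentsWithStats(b)
for k in range(1,n):
    if st[k,4]>8: 
        w=np.nanmedian(M[l==k],0)
        if abs(w[1])<.03: print('dot',c[k],w)
k=(abs(M[...,2]-.01)<.004)&(M[...,0]>-.14)&(M[...,0]<.15)&(abs(M[...,1])<.06); print('plate',fit(M,k))
E
```

```text
pos [0.5557 0.0778 0.2568] ang 93.52 tilt [-0.0017  0.0002 -1.    ] shift [0.1406 0.0012 0.1789] turn -0.2995 F [ 0.5  0.7 -0.6] j [-0.01  0.32  0.11  1.36  0.    1.5 ] t 19.8667 gap 0.746
wrist optic body (((-42.51079177856445, -0.5726642608642578), (118.24031066894531, 48.193851470947266), 2.269547462463379), 4924, np.float64(0.061227575015814925))
pinish 171 [0.0457 0.0002 0.0584]
grip M (((81.96443939208984, -0.009140491485595703), (14.102540016174316, 52.33037185668945), 88.64932250976562), 1186, np.float64(0.1015628018935697)) world ((549.3379516601562, 213.6148223876953), (14.102523803710938, 52.33037567138672), 3.9493091106414795)
plane tilt deg [-0.2464 -0.1959] z at ctr 0.06102118431005888
post+ 430 [0.0191 0.008  0.0541] [0.0434 0.0257 0.062 ]
post- 433 [ 0.0191 -0.026   0.0541] [ 0.044  -0.0083  0.062 ]
dot [279.875  136.8333] [-0.0046  0.0011  0.0638]
dot [282.3462 172.6538] [-0.0416  0.      0.0637]
dot [284.5    206.2727] [-0.0781 -0.0017  0.064 ]
plate (((6.7280731201171875, -0.36986541748046875), (261.1689758300781, 104.62818145751953), 0.2903062701225281), 8364, np.float64(0.009758255495458935))
```

View pics/w8.png

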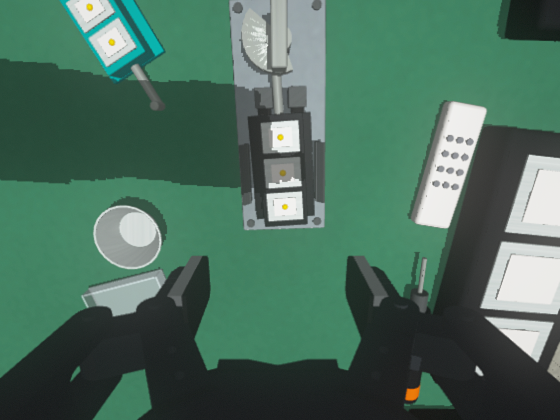

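```bash
python3 - <<'E'
from m import *
go(.5614,.0898,.040,95.6)
E
```

```text
pos [0.5558 0.0781 0.2571] ang 93.56 tilt [-0.0013  0.0002 -1.    ] shift [0.0112 0.0066 0.2171] turn -0.0454 F [-0.3 -0.1 -0.2] j [-0.01  0.32  0.11  1.36  0.    1.5 ] t 19.9167 gap 0.748
```

Request:
{"api": "play_rows", "payload": {
  "targets": [
    [[0.0112, 0.0066, 0.03], [0, 0, -0.045], 0.75],
    [[0.0112, 0.0066, 0.06], [0, 0, -0.045], 0.75],
    [[0.0112, 0.0066, 0.09], [0, 0, -0.045], 0.75],
    [[0.0112, 0.0066, 0.12], [0, 0, -0.045], 0.75],
    [[0.0112, 0.0066, 0.14], [0, 0, -0.045], 0.75],
    [[0.0112, 0.0066, 0.147], [0, 0, -0.045], 0.75],
    [[0.0112, 0.0066, 0.147], [0, 0, -0.045], 0.75],
    [[0.0112, 0.0066, 0.147], [0, 0, -0.045], 0.75]
  ]
}}

```text
clock: 20.58
position: [0.5623, 0.0896, 0.1116]
orientation: [0.672, 0.741, 0.0, 0.0]
ft_force: [0.0, -1.2, 0.7]
finger_gap: 0.751
gripper_force: 0.0
```

```bash
python3 - <<'E'
from m import *
go(.5614,.0898,.040,95.6)
E
```

```text
pos [0.5623 0.0896 0.1116] ang 95.59 tilt [ 0.0004  0.0001 -1.    ] shift [ 0.0003 -0.001   0.0716] turn -0.0003 F [ 0.  -1.2  0.7] j [ 0.01  0.4  -0.18  0.99  0.    1.49] t 20.5833 gap 0.751
```

Request:
{"api": "play_rows", "payload": {
  "targets": [
    [[0, -0.001, 0.02], [0, 0, 0], 0.75],
    [[0, -0.001, 0.045], [0, 0, 0], 0.75],
    [[0, -0.001, 0.062], [0, 0, 0], 0.75],
    [[0, -0.001, 0.07], [0, 0, 0], 0.75],
    [[0, -0.001, 0.07], [0, 0, 0], 0.75],
    [[0, -0.001, 0.07], [0, 0, 0], 0.6],
    [[0, -0.001, 0.07], [0, 0, 0], 0.5],
    [[0, -0.001, 0.07], [0, 0, 0], 0.5],
    [[0, -0.001, 0.07], [0, 0, 0], 0.5],
    [[0, -0.001, 0.07], [0, 0, 0], 0.5],
    [[0, -0.001, 0.07], [0, 0, 0], 0.5]
  ],
  "force": 50
}}

```text
clock: 21.5
position: [0.5616, 0.0888, 0.0427]
orientation: [0.672, 0.741, 0.0, 0.001]
ft_force: [-3.9, -1.1, 5.0]
finger_gap: 0.55
gripper_force: 50.0
```

Request:
{"api": "play_rows", "payload": {
  "targets": [
    [[0, 0, 0], [0, 0, 0], 0.75],
    [[0, 0, 0], [0, 0, 0], 0.75],
    [[0, 0, 0], [0, 0, 0], 0.75],
    [[0, 0, 0], [0, 0, 0], 0.75],
    [[0, 0, -0.01], [0, 0, 0], 0.75],
    [[0, 0, -0.03], [0, 0, 0], 0.75],
    [[0, 0, -0.07], [0, 0, 0], 0.75],
    [[0, 0, -0.11], [0, 0, 0], 0.75],
    [[0, 0, -0.15], [0, 0, 0], 0.75],
    [[-0.02, 0, -0.19], [0, 0, 0], 0.75],
    [[-0.02, 0, -0.21], [0, 0, 0], 0.75],
    [[-0.02, 0, -0.21], [0, 0, 0], 0.75],
    [[-0.02, 0, -0.21], [0, 0, 0], 0.75]
  ]
}}

```text
clock: 22.58
position: [0.5635, 0.0689, 0.2526]
orientation: [0.672, 0.74, 0.001, 0.001]
ft_force: [-0.9, -0.3, -1.0]
finger_gap: 0.751
gripper_force: 0.0
```

```bash
python3 - <<'E'
from m import *
p,P,M,i=opt('wrist','w9.png')
m=(M[...,0]>-.13)&(M[...,0]<.02)&(abs(M[...,1])<.03)&(M[...,2]>.054)&(M[...,2]<.066)
z=M[m]; A=np.c_[z[:,:2],np.ones(len(z))]; c=np.linalg.lstsq(A,z[:,2],rcond=None)[0]; print('plane tilt deg',np.degrees(c[:2]),'z at ctr',c@[-.043,0,1])
k=(abs(M[...,2]-.01)<.004)&(M[...,0]>-.14)&(M[...,0]<.15)&(abs(M[...,1])<.06); print('plate',fit(M,k))
hsv=cv2.cvtColor(p,cv2.COLOR_RGB2HSV); b=cv2.inRange(hsv,(18,120,120),(35,255,255))
n,l,st,c=cv2.connectedComponentsWithStats(b)
for k in range(1,n):
    if st[k,4]>8: 
        w=np.nanmedian(M[l==k],0)
        if abs(w[1])<.03: print('dot',c[k],w)
go(.5614,.0898,.040,95.6)
E
```

```text
wrist optic body (((-42.66155242919922, -1.5609149932861328), (118.70147705078125, 48.02322769165039), 2.2528417110443115), 5176, np.float64(0.061225564509932606))
pinish 202 [ 0.0472 -0.0002  0.0588]
grip M (((76.6070785522461, -0.23853302001953125), (41.06437683105469, 14.102139472961426), 0.7147108912467957), 980, np.float64(0.10159815625228924)) world ((550.0613403320312, 208.30160522460938), (14.102129936218262, 41.06436538696289), 6.0146565437316895)
plane tilt deg [-0.3047  0.0159] z at ctr 0.06102313228856511
plate (((0.5890045166015625, -0.5148200988769531), (248.0235595703125, 104.66387939453125), 0.2836028039455414), 7735, np.float64(0.009757256302336429))
dot [274.6897 127.4483] [-0.0044  0.0002  0.0639]
dot [276.24 164.32] [-0.0412 -0.0009  0.0641]
dot [277.3913 198.9565] [-0.0783 -0.0021  0.064 ]
pos [0.5629 0.0691 0.2512] ang 95.54 tilt [ 0.0005  0.0001 -1.    ] shift [0.0208 0.0004 0.2112] turn -0.0014 F [ 0.1 -0.1 -1.3] j [-0.02  0.33  0.11  1.34  0.    1.45] t 22.6333 gap 0.752
```

Request:
{"api": "play_rows", "payload": {
  "targets": [
    [[-0.04, 0, 0], [0, 0, 0], 0.75],
    [[-0.08, 0, 0], [0, 0, 0], 0.75],
    [[-0.12, 0, 0], [0, 0, 0], 0.75],
    [[-0.16, 0, 0], [0, 0, 0], 0.75],
    [[-0.2, 0, 0], [0, 0, 0], 0.75],
    [[-0.2, 0, 0], [0, 0, 0], 0.75],
    [[-0.2, 0, 0], [0, 0, 0], 0.75]
  ]
}}

```text
clock: 23.22
position: [0.5818, -0.1315, 0.2493]
orientation: [0.673, 0.74, -0.0, -0.001]
ft_force: [0.1, -0.7, 0.3]
finger_gap: 0.753
gripper_force: 0.0
```

```bash
python3 - <<'E'
from m import *
p,P,M,i=opt('top')
cv2.imwrite('pics/t9.png',cv2.resize(cv2.cvtColor(p,cv2.COLOR_RGB2BGR)[120:340,90:470],(798,462),interpolation=cv2.INTER_CUBIC))
k=(abs(M[...,2]-.0115)<.004)&(M[...,0]>-.14)&(M[...,0]<.15)&(abs(M[...,1])<.06); print('plate',fit(M,k))
E
```

```text
top optic body (((-42.941680908203125, -1.1564464569091797), (119.62735748291016, 48.95708084106445), 2.2990150451660156), 564, np.float64(0.06195521899890609))
pinish 16 [ 0.0428 -0.0002  0.0589]
grip M (((85.96893310546875, 0.36990880966186523), (59.99460220336914, 15.136481285095215), 0.06874984502792358), 105, np.float64(0.10226061661091401)) world ((548.5907592773438, 217.5672149658203), (15.136490821838379, 59.99458694458008), 5.368685722351074)
plate (((6.50592041015625, -2.964580535888672), (262.63970947265625, 111.26164245605469), 0.4554058611392975), 1001, np.float64(0.011262168675912045))
```

View pics/t9.png

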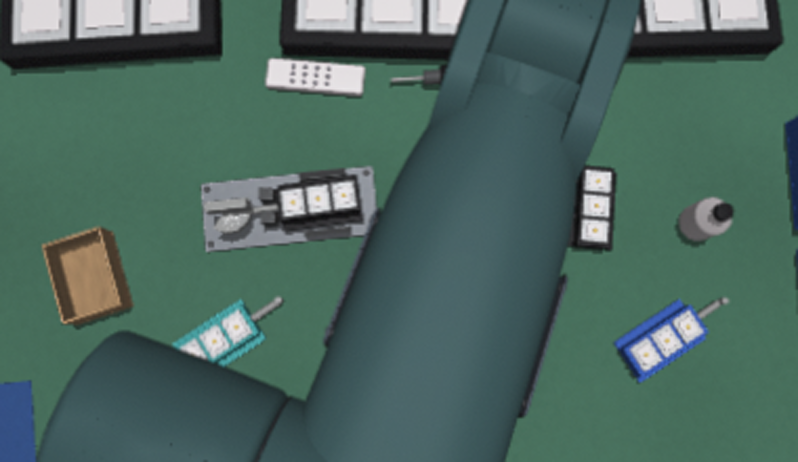

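The picture shows the optic in the mount at (318,198), the cam fan turned round, all other things in place. Handing in.

```bash
python3 -c "
from workcell import ctrl
print(ctrl.sign_off())"
```

```text
the job is handed in; nothing more can be done
None
```

The black optic with the draw bolt is on the three seats and pushed in onto the seals. The cam is turned half a turn clockwise, to about 3.14 rad, and the optic measures within about 1 mm of its drawn-tight position. It sits roughly 1.5–2° off square: I tried once to straighten it and it barely changed. By my geometry both seals should still be pressed about 4 mm, but I could not read them directly. The spare and the other things were left where they were, and the job was handed in at about 23 s.

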